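# Slide a phone back cover off the parts stand and lay it on the gluing block

### The arm

A 7-joint arm with a two-finger parallel gripper is mounted at the origin on the work surface. World frame = base frame: x ahead of the robot, y to its left, z up, the work surface at z = 0. Lengths are in m, angles in rad, forces in N, time in s.
With the tool pointing down it reaches from about 0.425 to 0.875 m from the base axis. Payload 4.7 kg.
Tool frame: the origin (TCP) lies between the finger pads; the fingertips stand 8 mm ahead of it and the grasp point (between the pads) lies 11 mm behind it (arm.finger_overhang is the distance from the TCP to the fingertips, in m); z points along the fingers, y is the direction in which the jaws open and shut (so a half turn about z gives the same grasp; the last joint's range is limited). The gripper opens to 85 mm and grips with 20 to 120 N. Pads are 22 mm wide; open, the fingers measure 114 mm over their backs; the gripper's body (76 mm by 85 mm) begins 54 mm behind the grasp point. The pads swing forward as they close: fully open they stand 13 mm farther back than shut.
Start: joints at [1.286, 0.321, -0.07, 1.45, 0.023, 1.371, -0.057], TCP at [0.191, -0.621, 0.239] pointing down, gripper open.
Joint ranges: [-2.86, 2.86], [-0.3, 2.09], [-1.38, 1.24], [0.06, 2.45], [-1.56, 4.7], [0.09, 2.05], [-2.69, 2.69]. Speed limits (rad/s): [2.57, 2.57, 3.14, 3.14, 3.14, 3.14, 3.14].

### API

Orientations are given as [roll, pitch, yaw] about the fixed x, y, z axes, in that order (R = Rz(yaw) Ry(pitch) Rx(roll)).
In Python, from bench import status, imaging, order, arm gives the robot as it stands.
- The arm moves only by the tool drive_tool, never from a script. Its argument "steps" is a list of rows, each an object with "hand": the finger opening in cm, from 0 to 8.54; "translation": the shift along the tool's x, y, z in cm, a list of three; "turn": the turn about the tool's z in degrees. In form: [{"hand": hand, "translation": [x, y, z], "turn": turn}, ...]. A call has 1 to 10 rows; each row shifts and turns the commanded pose from where the row before left it, along the tool's axes as they then stand; what a row does not reach is not made up. A row lasts 1/10 s, in which the tool goes at most 50 mm and 8.59 degrees, less where a joint would pass 70% of its speed; a pose out of reach is approached as far as the arm can. A call is refused whole if a number of a shift passes 5 or a number of a turn 8.59, either way. A call with a gripper value outside its range is refused whole. The fingers move at their own pace and stop on an object; "force" is the grip in N (left out, the last holds). Time passes only in rows, so rows that do not move let the fingers close. It gives the time, the measured TCP pose, the force and the opening at its end, in the units of the state.
- status.read_state(): the state, without advancing time (a new reading comes with each control period).
- imaging.read_camera(name): name is "scene" or "top" or "wrist"; returns a dict with "color" (480x640x3 uint8, red, green, blue), "range_z" (480x640 float32, m along the optical axis (not along the pixel's ray), 0 where there is no reading), "vertical_fov" (degrees; the focal length in pixels is half the picture's height over the tangent of half this angle, whatever the lens; pixels are square), "cx", "cy" (the principal point, pixels), "R" (3x3) and "t" (3): a world point X has camera coordinates R X + t; the wrist camera has in their place "hand_eye" (4x4, takes a point from camera to tool coordinates, whose origin is the TCP and whose axes are the flange's). Camera axes: x right, y down, z forward; pixel columns grow to the right and rows downward; lengths in m; the calibration is good to about 2 mm. A picture is of the moment at which its call begins: read the wrist's pose just before it.
- order.job_done(): hands the job in, once; it reports no verdict.
The state is a dict: "clock": time; "qpos": joint angles; "joint_vel": joint speeds; "effort": joint torques, N m; "position": TCP position; "tcp_rot": TCP orientation; "wrist_force": force on the tool from outside, world axes, zero at the start; "wrist_torque": the same for the moment, N m; "opening": finger opening in m.
Only numpy, scipy, OpenCV 4.12 (cv2) and the standard library are available. Lean on these libraries where they do the work, as an engineer would, in place of code of your own. Each camera call takes 0.05 s, during which the arm holds its last target. There are 200 camera calls.

### The job

At the phone repair bench, slide the blue phone back cover along its lane until about a third of it sticks out over the front edge of the parts stand, still lying flat. Only then lift it clear and lower it, camera bump up, flat and centred on the green top of the gluing block, lengthwise along the block, without dropping it. Do not let it fall to the bench, and leave the red cover where it is.

Things in the scene. Friction and masses are not known exactly. Their poses are not given: they have to be found in the camera images.
- blue_cover_center (a point): Blue phone back cover: loose plastic plate 110 (x) x 56 (y) x 5 mm, about 40 g, lying flat in either lane of the stand, long side along it, front (-x) end 5-20 mm inside the front edge, bare plate behind it. Point: its centre, mid-thickness; z up. A camera bump (22 x 36 mm, 4 mm above the sheet) is centred 40 mm from the centre towards its +x (back) end.
- red_cover_center (a point): Centre of the red back cover, same shape and size as the blue one, in the other lane; it stays there.
- stand_edge (a point): Fixed parts stand: aluminium plate 170 (x) x 136 (y) mm, top 55 mm above the bench. Point: middle of its front edge (robot side), on top; x points back along the lanes, y left, z up. Two 62 mm wide lanes, centred at y = +33 and -33 mm, open at front and back, between rails 4 wide, 6 mm high: no room for a finger beside a cover. Free space in front of the edge.
- block_top (a point): Fixed gluing block. Point: centre of its green top, 50 mm above the bench; top 66 mm along x, 44 mm along y, upright sides, base plate 90 x 90 x 8 mm on the bench. z up. A cover laid on it sticks out 22 mm at each end and 6 mm at each side; either end may lead.
There are look-alikes about, which are no part of the job. Of the things that look like the part that bears blue_cover_center, the largest one is meant.

How it is judged:
By the outcome, as a careful person would: the job done as asked, in the order asked, and still so for the second after the job is handed in, with the robot touching nothing.
It also fails if it takes over 48 s, if anything falls off the work surface, if the arm or the gripper's body presses on something with over 40 N, if the wrist force passes 120 N, or if a joint passes its speed limit or range.

## Working session

There is one attempt and no reset: what is moved stays moved. The work goes in short steps, Python scripts to look and compute and a tool call to move; the robot and the scene stay as the last step left them, time stands still between calls to the robot, and variables do not carry over. Pictures are saved under pics/ and viewed, about 8 in all and at most 12, crops included, and the job is handed in when it is done.

Besides the shell and the picture viewer there is one more tool, called as name(argument=value, ...), one argument or row to a line, values as JSON. drive_tool: Moves the arm, as the interface text tells. Its arguments: {"type":"object","properties":{"steps":{"type":"array","items":{"type":"object","properties":{"hand":{"type":"number"},"translation":{"type":"array","items":{"type":"number"}},"turn":{"type":"number"}}}},"force":{"type":"number"}},"required":["steps"]}

```bash
mkdir -p pics; ls; python3 - <<'E'
from bench import status, imaging
import cv2,numpy as np
s=status.read_state(); print({k:np.round(v,3).tolist() for k,v in s.items()})
for n in("top","scene"):
    c=imaging.read_camera(n); np.savez(f"{n}0.npz",**c); cv2.imwrite(f"pics/{n}0.png",c["color"][:,:,::-1])
    print(n,c["vertical_fov"],c["cx"],c["cy"],np.round(c["R"],3).tolist(),c["t"])
E
```

```text
pics
{'clock': 0.0, 'qpos': [1.286, 0.322, -0.07, 1.452, 0.023, 1.371, -0.057], 'joint_vel': [0.002, 0.0, -0.001, -0.0, -0.0, -0.0, -0.0], 'effort': [-0.001, -49.358, -0.383, -31.434, 0.013, 0.011, -0.0], 'position': [0.191, -0.621, 0.238], 'tcp_rot': [-3.14, 0.0, 0.299], 'wrist_force': [-0.051, -0.411, -0.654], 'wrist_torque': [0.01, 0.05, 0.033], 'opening': 0.086}
top 46.89534525597371 314.45394718071856 242.04690105861343 [[0.0, -1.0, 0.019], [-0.99, -0.003, -0.144], [0.144, -0.019, -0.989]] [0.00398082 0.48016833 0.94184074]
scene 53.11393094226464 325.8033947178095 238.91482916889666 [[-0.648, 0.762, 0.008], [0.41, 0.357, -0.84], [-0.642, -0.541, -0.543]] [ 0.29950896 -0.14028054  1.26473771]
```

View pics/top0.png

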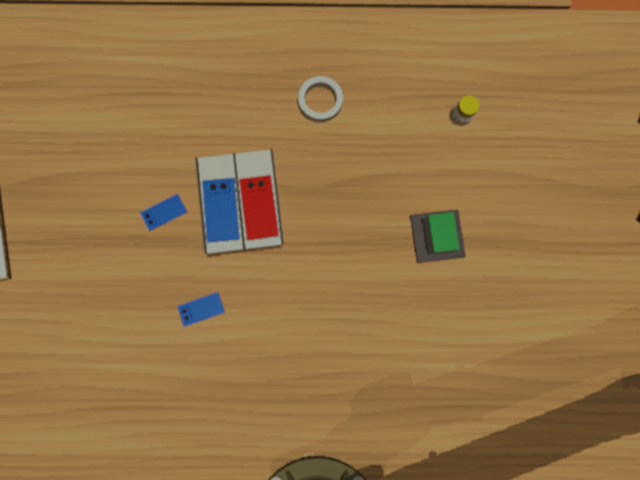

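View pics/scene0.png

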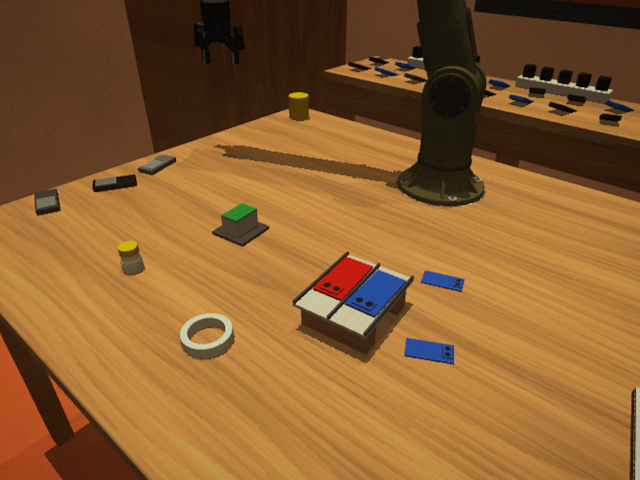

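Top view: the blue cover is in the left (+y) lane at about (221,210), red at (259,208) and the green top at (445,232). The two small blue plates at (164,212) and (201,309) are the look-alikes. The scene view shows the same layout.

```bash
cat > h.py <<'E'
import cv2,numpy as np
def ray(c,uv,z,R=None,t=None):
    f=240/np.tan(np.radians(c["vertical_fov"])/2)
    R=c["R"] if R is None else R; t=c["t"] if t is None else t
    uv=np.atleast_2d(uv).astype(float)
    d=np.c_[(uv[:,0]-c["cx"])/f,(uv[:,1]-c["cy"])/f,np.ones(len(uv))]@R
    o=-R.T@t
    return o+d*((z-o[2])/d[:,2])[:,None]
def blobs(img,kind,amin=150):
    h=cv2.cvtColor(img,cv2.COLOR_RGB2HSV); H,S,V=cv2.split(h)
    m={"blue":(H>100)&(H<130)&(S>120)&(V>50),"red":((H<4)|(H>174))&(S>200)&(V>60),"green":(H>50)&(H<75)&(S>120)}[kind].astype(np.uint8)
    m=cv2.morphologyEx(m,cv2.MORPH_CLOSE,np.ones((9,9)))
    cs,_=cv2.findContours(m,0,2)
    return sorted([c for c in cs if cv2.contourArea(c)>amin],key=cv2.contourArea)[::-1]
def rect(P):
    # min-area rectangle of world points (mm): centre, long, short, angle of long side
    (cx,cy),(w,h),a=cv2.minAreaRect((P[:,:2]*1000).astype(np.float32))
    if w<h: w,h,a=h,w,a+90
    return np.round([cx,cy,w,h,(a+90)%180-90],1)
E
python3 - <<'E'
from h import *
for n in("top","scene"):
    c=dict(np.load(f"{n}0.npz"))
    for k,z in(("blue",.060),("red",.060),("green",.050)):
        for b in blobs(c["color"],k)[:3]:
            P=ray(c,b[:,0],z); M=cv2.moments(b); u=[M["m10"]/M["m00"],M["m01"]/M["m00"]]
            print(n,k,np.round(u),rect(P),np.round(ray(c,u,z)[0]*1000,1))
c=dict(np.load("top0.npz"))
# stand front edge corners and depth heights
f=240/np.tan(np.radians(c["vertical_fov"])/2)
for u,v in((205,253),(283,245),(222,215),(259,215),(445,232),(222,167),(350,350)):
    d=c["range_z"][v,u]; X=c["R"].T@(np.array([(u-c["cx"])/f*d,(v-c["cy"])/f*d,d])-c["t"]); print(u,v,np.round(X*1000))
E
```

```text
top blue [220. 210.] [533.1 168.  106.4  53.4   6. ] [532.5 168.   60. ]
top blue [201. 309.] [362.2 196.9  69.8  33.9 -70.5] [362.3 196.9  60. ]
top blue [163. 212.] [527.9 265.8  69.2  34.1 -62.1] [528.  266.2  60. ]
top red [258. 207.] [537.3 102.4 104.9  50.6   8. ] [537.  102.4  60. ]
top green [443. 232.] [ 496.7 -220.    65.8   44.6    7. ] [ 496.5 -220.1   50. ]
scene blue [375. 293.] [532.6 168.  109.7  57.3   5.3] [536.3 169.1  60. ]
scene blue [430. 351.] [591.1 303.2  67.1  35.2 -62.2] [591.2 304.   60. ]
scene blue [443. 281.] [432.8 237.6  67.7  35.1 -71. ] [433.  238.2  60. ]
scene red [342. 278.] [536.2 101.7 112.7  57.3   8. ] [540.1 103.   60. ]
scene green [238. 212.] [ 495.  -220.3   65.6   43.7    6.6] [ 496. -220.   50.]
205 253 [457. 192.  59.]
283 245 [480.  62.  -2.]
222 215 [523. 165.  61.]
259 215 [523. 101.  62.]
445 232 [ 496. -223.   50.]
222 167 [609. 167.  59.]
350 350 [291. -59.   0.]
```

```bash
python3 - <<'E'
import cv2
a=cv2.imread("pics/top0.png")[135:270,180:300]; cv2.imwrite("pics/crop.png",cv2.resize(a,None,fx=5,fy=4.4,interpolation=cv2.INTER_CUBIC))
E
```

```text
(no output)
```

View pics/crop.png

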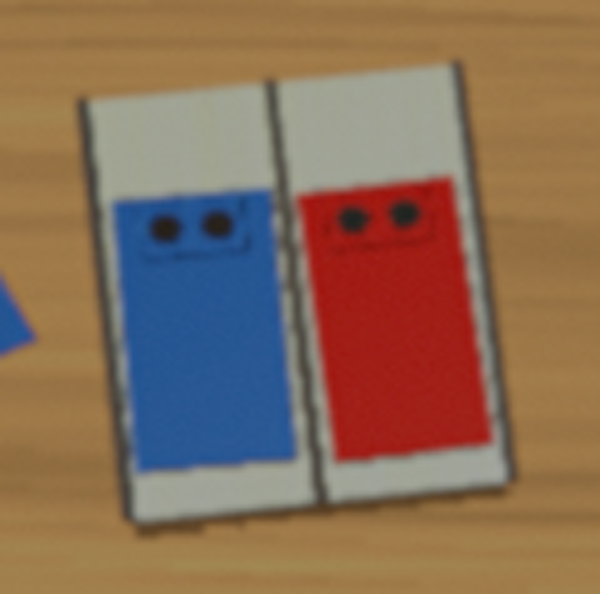

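Crop: the blue cover sits about 20 mm inside the front edge with its bump at the back. The rail ends are at full-picture (206,253), (283,245), (197,158) and (272,150).

```bash
python3 - <<'E'
from h import *
c=dict(np.load("top0.npz"))
P=ray(c,[(206,252.5),(283,244.7),(197,157.7),(272,149.8)],.061)*1000
print(P.round(1)); FL,FR,BL,BR=P
for a,b in((FL,BL),(FR,BR)): print(np.linalg.norm(b-a),np.degrees(np.arctan2(*(b-a)[1::-1])))
print(np.linalg.norm(FL-FR),np.degrees(np.arctan2((FL-FR)[1],(FL-FR)[0]))-90, "edge",(FL+FR)/2)
a=np.radians(6.8);ex=np.array([np.cos(a),np.sin(a)]);ey=np.array([-ex[1],ex[0]])
E=P.mean(0)[:2]-85*ex; print("E",E)
for X in((533,168),(537,102)): print("cover in stand",(np.array(X)-E)@ex,(np.array(X)-E)@ey)
E
```

```text
[[457.7 190.3  61. ]
 [471.6  59.2  61. ]
 [624.7 210.8  61. ]
 [639.9  80.   61. ]]
168.21530245123782 6.979153163970253
169.5615868742696 7.0288305935809055
131.82315198687658 6.026169699399134 edge [464.64814129 124.79595265  61.        ]
E [464.06011814 125.0287606 ]
cover in stand 73.54289009268992 34.50620297610978
cover in stand 69.70009021688699 -31.50313643214766
```

drive_tool(
  steps=[
    {"hand":0,"translation":[2.9,-2.9,0],"turn":5.15},
    {"hand":0,"translation":[2.9,-2.9,0],"turn":5.15},
    {"hand":0,"translation":[2.9,-2.9,0],"turn":0},
    {"hand":0,"translation":[2.9,-2.9,0],"turn":0},
    {"hand":0,"translation":[2.9,-2.9,0],"turn":0},
    {"hand":0,"translation":[2.9,-2.9,0],"turn":0},
    {"hand":0,"translation":[2.9,-2.9,0],"turn":0},
    {"hand":0,"translation":[2.9,-2.9,0],"turn":0},
    {"hand":0,"translation":[2.9,-2.9,0],"turn":0},
    {"hand":0,"translation":[2.9,-2.9,0],"turn":0},
  ],
  force=30,
)

```text
clock: 1.1
position: [0.4362, -0.2911, 0.239]
tcp_rot: [3.142, 0.0, 0.119]
wrist_force: [-0.1, -0.5, 0.5]
opening: -0.0002
```

drive_tool(
  steps=[
    {"hand":0,"translation":[2.2,-4.3,0]},
    {"hand":0,"translation":[2.2,-4.3,0]},
    {"hand":0,"translation":[2.2,-4.3,0]},
    {"hand":0,"translation":[2.2,-4.3,0]},
    {"hand":0,"translation":[2.2,-4.3,0]},
    {"hand":0,"translation":[2.2,-4.3,0]},
    {"hand":0,"translation":[2.2,-4.3,0]},
    {"hand":0,"translation":[2.2,-4.3,0]},
    {"hand":0,"translation":[2.2,-4.3,0]},
    {"hand":0,"translation":[0,0,0]},
  ],
)

```text
validation failed for argument at $.st...
```

```bash
cat >> h.py <<'E'
from scipy.spatial.transform import Rotation as Ro
def wrist():
    from bench import status,imaging
    s=status.read_state(); c=imaging.read_camera("wrist")
    T=np.eye(4);T[:3,:3]=Ro.from_euler("xyz",s["tcp_rot"]).as_matrix();T[:3,3]=s["position"]
    W=T@c["hand_eye"]; c["R"]=W[:3,:3].T; c["t"]=-c["R"]@W[:3,3]; return c,s
EX=np.array([.993,.1184]);EY=np.array([-.1184,.993]);E0=np.array([464.06,125.03])
def st(X): X=np.atleast_2d(X)[:,:2]-E0; return np.c_[X@EX,X@EY].round(1)
E
python3 - <<'E'
from h import *
c,s=wrist(); np.savez("w1.npz",**c); cv2.imwrite("pics/w1.png",c["color"][:,:,::-1])
print(s["position"],s["tcp_rot"],st(s["position"]*1000 if hasattr(s["position"],"shape") else np.array(s["position"])*1000))
for k in("blue","red"):
    for b in blobs(c["color"],k)[:1]:
        r=rect(ray(c,b[:,0],.06)); print(k,r,st(r[:2]))
E
```

```text
[ 0.43622518 -0.29110673  0.23904448] [3.14158228e+00 4.45242568e-04 1.18976241e-01] [[ -76.9 -409.9]]
```

View pics/w1.png

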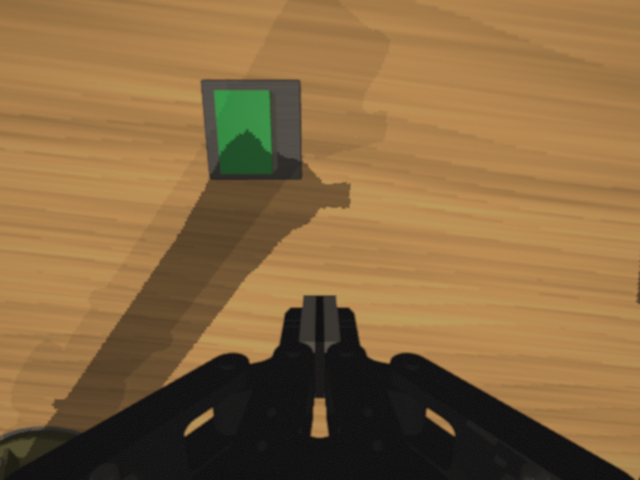

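The move was refused because every row needs "turn", so the picture shows the block: its green top is at about (243,130), and the closed fingers are at (320,300).

drive_tool(
  steps=[
    {"hand":0,"translation":[2.2,-4.3,0],"turn":0},
    {"hand":0,"translation":[2.2,-4.3,0],"turn":0},
    {"hand":0,"translation":[2.2,-4.3,0],"turn":0},
    {"hand":0,"translation":[2.2,-4.3,0],"turn":0},
    {"hand":0,"translation":[2.2,-4.3,0],"turn":0},
    {"hand":0,"translation":[2.2,-4.3,0],"turn":0},
    {"hand":0,"translation":[2.2,-4.3,0],"turn":0},
    {"hand":0,"translation":[2.2,-4.3,0],"turn":0},
    {"hand":0,"translation":[2.2,-4.3,0],"turn":0},
    {"hand":0,"translation":[0,0,0],"turn":0},
  ],
)

```text
clock: 2.15
position: [0.5858, 0.1241, 0.2388]
tcp_rot: [-3.135, 0.0, 0.13]
wrist_force: [-0.2, 0.9, -0.7]
opening: -0.0001
```

```bash
python3 - <<'E'
from h import *
g=dict(np.load("w1.npz")); print("green",rect(ray(g,blobs(g["color"],"green")[0][:,0],.05)))
c,s=wrist(); np.savez("w2.npz",**c); cv2.imwrite("pics/w2.png",c["color"][:,:,::-1])
print(s["position"],s["tcp_rot"],st(np.array(s["position"])*1000))
for k in("blue","red"):
    for b in blobs(c["color"],k)[:1]:
        r=rect(ray(c,b[:,0],.06)); print(k,r,st(r[:2]))
E
```

```text
green [ 497.1 -221.9   64.    43.7    6.8]
[0.58581832 0.1240803  0.23876122] [-3.13540631e+00  8.57890811e-05  1.30422436e-01] [[120.8 -15.4]]
blue [534.7 167.3 108.2  54.    5.9] [[75.2 33.6]]
red [539.5 101.9 106.5  52.7   8.1] [[ 72.2 -31.9]]
```

View pics/w2.png

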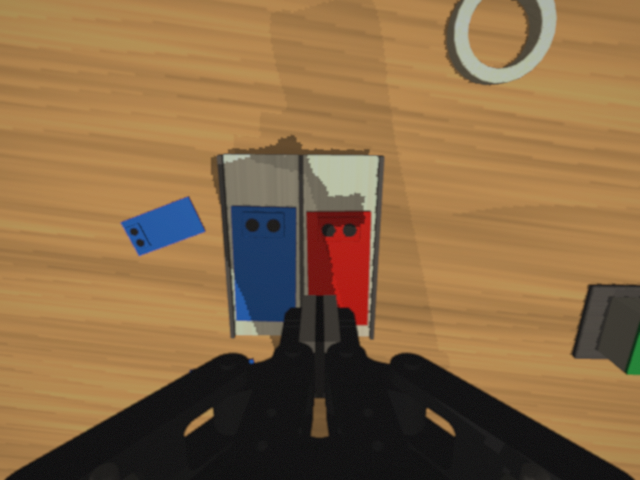

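Wrist view: blue cover at about (265,263) in the left lane with about 45 mm of bare plate behind it. The positions agree with the top view.

drive_tool(
  steps=[
    {"hand":0,"translation":[1.5,-2.4,0],"turn":0},
    {"hand":0,"translation":[1.3,-2.4,0],"turn":0},
    {"hand":0,"translation":[0,0,3],"turn":0},
    {"hand":0,"translation":[0,0,3],"turn":0},
    {"hand":0,"translation":[0,0,3],"turn":0},
    {"hand":0,"translation":[0,0,3],"turn":0},
    {"hand":0,"translation":[0,0,1.5],"turn":0},
    {"hand":0,"translation":[0,0,0],"turn":0},
    {"hand":0,"translation":[0,0,0],"turn":0},
  ],
)

```text
clock: 3.1
position: [0.6091, 0.1655, 0.1052]
tcp_rot: [3.141, -0.001, 0.118]
wrist_force: [0.1, 0.3, 1.2]
opening: 0.0002
```

```bash
python3 - <<'E'
from h import *
c,s=wrist(); np.savez("w3.npz",**c); cv2.imwrite("pics/w3.png",c["color"][:,:,::-1])
print(s["position"],s["tcp_rot"],st(np.array(s["position"])*1000))
E
```

```text
[0.6090568  0.16550119 0.1052097 ] [ 3.14139113e+00 -9.98379935e-04  1.18135156e-01] [[148.8  23. ]]
```

View pics/w3.png

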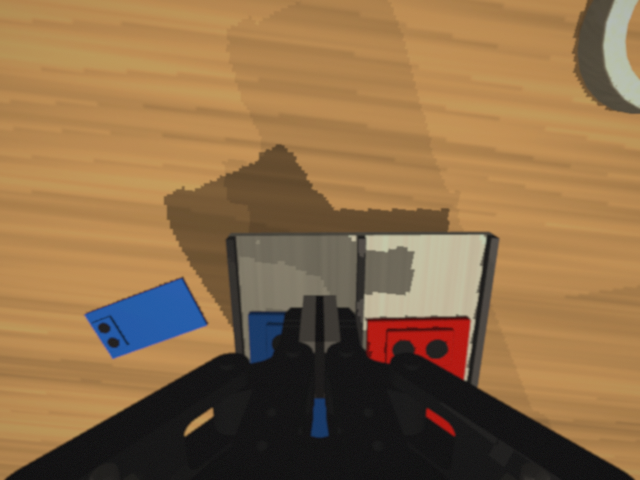

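The closed fingers are at (320,300), above the bare strip. The blue back edge is at v≈312, the plate's back edge at v≈234, and the lane spans u≈237 to 358.

```bash
python3 - <<'E'
from h import *
c=dict(np.load("w3.npz"))
print("cover back edge",st(ray(c,[(255,312),(280,312)],.06)*1000),"plate back",st(ray(c,[(295,235)],.055)*1000),"rails at back",st(ray(c,[(234,236),(361,236),(493,236)],.061)*1000))
print("finger front faces",st(ray(c,[(303,296),(337,296)],s:=.097)*1000))
E
```

```text
cover back edge [[131.2  56.7]
 [131.2  43.5]] plate back [[172.3  35. ]] rails at back [[173.6  64.7]
 [173.6   2.1]
 [173.6 -63. ]]
finger front faces [[158.7  29.4]
 [158.7  15.3]]
```

drive_tool(
  steps=[
    {"hand":0,"translation":[0.2,-1.1,0],"turn":0},
    {"hand":0,"translation":[0,0,1],"turn":0},
    {"hand":0,"translation":[0,0,1],"turn":0},
    {"hand":0,"translation":[0,0,1],"turn":0},
    {"hand":0,"translation":[0,0,0.5],"turn":0},
    {"hand":0,"translation":[0,0,0.3],"turn":0},
    {"hand":0,"translation":[0,0,0],"turn":0},
    {"hand":0,"translation":[0,0,0],"turn":0},
  ],
)

```text
clock: 3.95
position: [0.6093, 0.1772, 0.0664]
tcp_rot: [-3.142, -0.0, 0.119]
wrist_force: [-0.3, -0.1, -0.8]
opening: -0.0002
```

drive_tool(
  steps=[
    {"hand":0,"translation":[-0.4,0,0.12],"turn":0},
    {"hand":0,"translation":[-0.6,0,0],"turn":0},
    {"hand":0,"translation":[-0.6,0,0],"turn":0},
    {"hand":0,"translation":[-0.6,0,0],"turn":0},
    {"hand":0,"translation":[-0.6,0,0],"turn":0},
    {"hand":0,"translation":[-0.6,0,0],"turn":0},
    {"hand":0,"translation":[-0.6,0,0],"turn":0},
    {"hand":0,"translation":[-0.6,0,0],"turn":0},
    {"hand":0,"translation":[-0.4,0,0],"turn":0},
    {"hand":0,"translation":[0,0,0],"turn":0},
  ],
)

```text
clock: 4.95
position: [0.5588, 0.1712, 0.065]
tcp_rot: [3.141, 0.0, 0.119]
wrist_force: [-0.2, 0.2, -0.4]
opening: -0.0004
```

```bash
python3 - <<'E'
from h import *
from bench import imaging,status
s=status.read_state();print(st(np.array(s["position"])*1000),s["position"][2])
c=imaging.read_camera("scene"); cv2.imwrite("pics/s2.png",cv2.resize(c["color"][200:380,260:500,::-1],None,fx=3,fy=3))
E
```

```text
[[99.5 34.6]] 0.06504408347644988
```

View pics/s2.png

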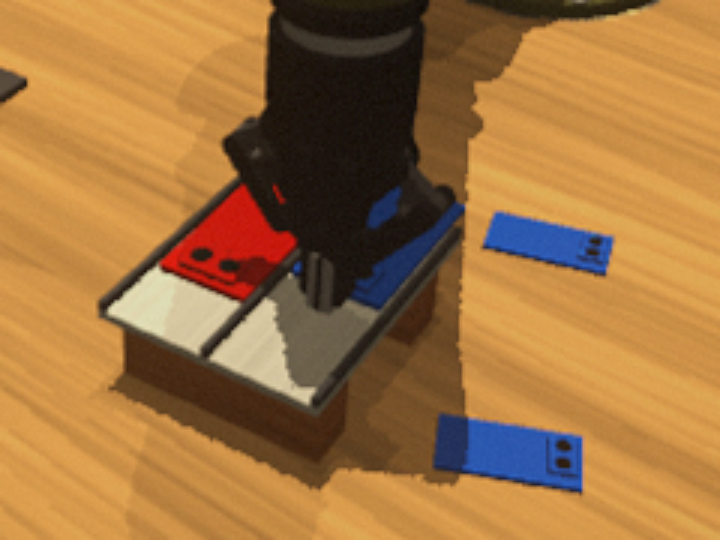

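The fingers are pushing at the cover's back edge; it is flat and in its lane, and the red one hasn't moved. I'll finish the push and rise.

drive_tool(
  steps=[
    {"hand":0,"translation":[-0.4,0,0],"turn":0},
    {"hand":0,"translation":[-0.5,0,0],"turn":0},
    {"hand":0,"translation":[-0.35,0,0],"turn":0},
    {"hand":0,"translation":[0,0,0],"turn":0},
    {"hand":0,"translation":[0.3,0,0],"turn":0},
    {"hand":0,"translation":[0,0,-3],"turn":0},
    {"hand":0,"translation":[0,0,-4],"turn":0},
    {"hand":8.5,"translation":[0,0,-4],"turn":0},
    {"hand":8.5,"translation":[0,0,-3],"turn":0},
    {"hand":8.5,"translation":[0,0,0],"turn":0},
  ],
)

```text
clock: 6.0
position: [0.5529, 0.1715, 0.2102]
tcp_rot: [-3.141, -0.009, 0.119]
wrist_force: [-0.3, 0.8, 0.3]
opening: 0.043
```

```bash
python3 - <<'E'
from h import *
from bench import imaging,status
c=imaging.read_camera("top"); np.savez("top1.npz",**c); cv2.imwrite("pics/t1.png",cv2.resize(c["color"][135:285,170:330,::-1],None,fx=4,fy=4))
for k in("blue","red"):
    for b in blobs(c["color"],k)[:1]:
        r=rect(ray(c,b[:,0],.06)); print(k,r,st(r[:2]))
c,s=wrist();cv2.imwrite("pics/w4.png",c["color"][:,:,::-1]); np.savez("w4.npz",**c)
print(s["position"],st(np.array(s["position"])*1000))
for k in("blue","red"):
    for b in blobs(c["color"],k)[:1]:
        r=rect(ray(c,b[:,0],.06)); print(k,r,st(r[:2]))
E
```

```text
red [537.8 100.6 104.2  47.2   8.6] [[ 70.3 -33. ]]
[0.55165397 0.17074731 0.20760809] [[92.4 35. ]]
blue [460.9 164.8 163.2  83.  -10.5] [[ 1.6 39.9]]
red [538.9 102.2 107.9  54.    8.2] [[ 71.6 -31.5]]
```

View pics/t1.png

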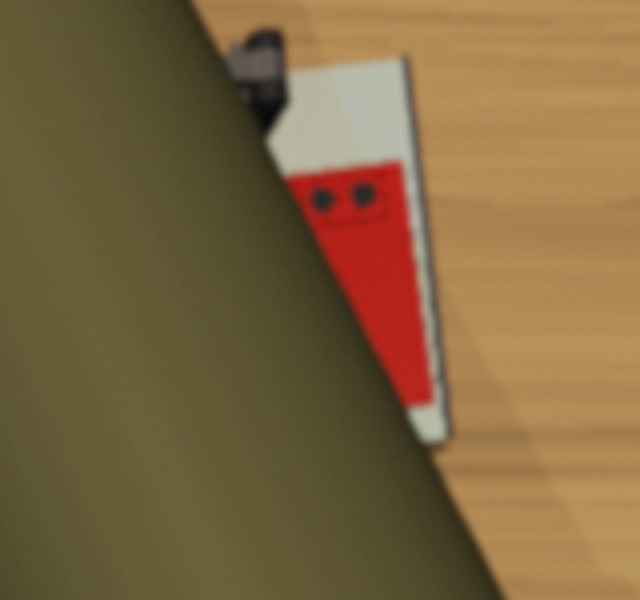

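The arm hides the blue cover from above. I'll move to just in front of the edge and look with the wrist camera.

drive_tool(
  steps=[
    {"hand":8.5,"translation":[-3,0,0],"turn":0},
    {"hand":8.5,"translation":[-3,0,0],"turn":0},
    {"hand":8.5,"translation":[-3,0,0],"turn":0},
    {"hand":8.5,"translation":[-1.6,0,0],"turn":0},
    {"hand":8.5,"translation":[0,0,0],"turn":0},
    {"hand":8.5,"translation":[0,0,0],"turn":0},
  ],
)

```text
clock: 6.7
position: [0.4449, 0.1571, 0.2044]
tcp_rot: [3.141, 0.001, 0.119]
wrist_force: [0.7, -0.1, -0.4]
opening: 0.0852
```

```bash
python3 - <<'E'
from h import *
c,s=wrist();cv2.imwrite("pics/w5.png",c["color"][:,:,::-1]); np.savez("w5.npz",**c)
print(s["position"],s["tcp_rot"],st(np.array(s["position"])*1000))
for k in("blue","red"):
    for b in blobs(c["color"],k)[:2]:
        r=rect(ray(c,b[:,0],.06)); print(k,cv2.boundingRect(b),r,st(r[:2]))
E
```

```text
[0.44485231 0.15710944 0.20439236] [3.14104433e+00 5.45148542e-04 1.18587252e-01] [[-15.3  34.1]]
blue (281, 101, 78, 148) [482.3 160.5 107.6  54.2   7.2] [[22.3 33.1]]
blue (132, 40, 103, 81) [537.2 260.4  62.6  31.6 -62.2] [[ 88.7 125.8]]
red (373, 22, 86, 165) [538.1 102.2 107.1  54.    8.1] [[ 70.8 -31.4]]
```

View pics/w5.png

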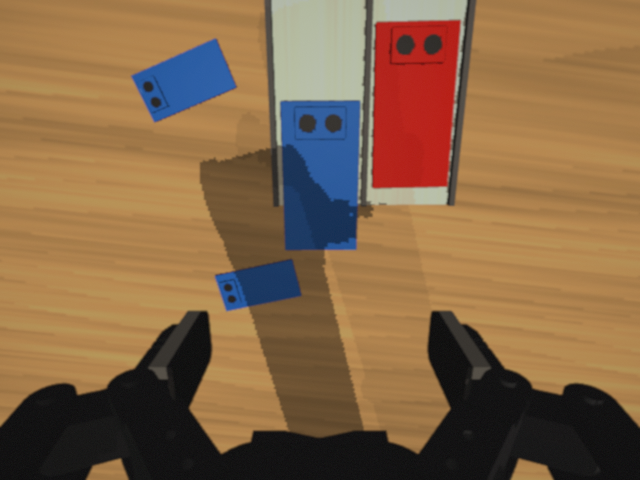

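The blue cover now sticks out: its front end is at v≈249 and the stand's edge at v≈205. It's flat, and red is unchanged. I'll compute the overhang next.

```bash
python3 - <<'E'
from h import *
c=dict(np.load("w5.npz"))
print("edge",st(ray(c,[(276,206.5),(370,205.5),(453,205)],.061)*1000))
print("cover corners",st(ray(c,[(286,249),(356,249),(281,100.5),(360,100.5)],.06)*1000))
print("plate edge",st(ray(c,[(400,205),(435,205)],.055)*1000))
E
```

```text
edge [[  1.9  66. ]
 [  2.6  -4.3]
 [  3.  -66.4]]
cover corners [[-32.1  59.6]
 [-32.2   5.1]
 [ 76.4  60.1]
 [ 76.4   5.5]]
plate edge [[  1.7 -28. ]
 [  1.7 -54.8]]
```

drive_tool(
  steps=[
    {"hand":8.5,"translation":[0,0.13,3],"turn":0},
    {"hand":8.5,"translation":[0,0,3],"turn":0},
    {"hand":8.5,"translation":[0,0,3],"turn":0},
    {"hand":8.5,"translation":[0,0,3],"turn":0},
    {"hand":8.5,"translation":[0,0,2],"turn":0},
    {"hand":8.5,"translation":[0,0,1.5],"turn":0},
    {"hand":8.5,"translation":[0,0,0.6],"turn":0},
    {"hand":8.5,"translation":[0,0,0],"turn":0},
    {"hand":8.5,"translation":[0,0,0],"turn":0},
  ],
)

```text
clock: 7.65
position: [0.4457, 0.1567, 0.0448]
tcp_rot: [-3.141, -0.001, 0.119]
wrist_force: [-0.0, -0.4, 0.3]
opening: 0.0852
```

drive_tool(
  steps=[
    {"hand":6.2,"translation":[0,0,0.15],"turn":0},
    {"hand":6.2,"translation":[0,0,0],"turn":0},
    {"hand":6.2,"translation":[0,0,0],"turn":0},
    {"hand":5.0,"translation":[0,0,0],"turn":0},
    {"hand":5.0,"translation":[0,0,0],"turn":0},
    {"hand":5.0,"translation":[0,0,0],"turn":0},
    {"hand":5.0,"translation":[0,0,0],"turn":0},
    {"hand":5.0,"translation":[0,0,0],"turn":0},
  ],
  force=40,
)

```text
clock: 8.45
position: [0.4452, 0.1563, 0.0431]
tcp_rot: [3.141, -0.0, 0.119]
wrist_force: [-0.8, -0.9, 5.1]
opening: 0.0549
```

```bash
python3 - <<'E'
from h import *
c,s=wrist();cv2.imwrite("pics/w6.png",c["color"][:,:,::-1]); np.savez("w6.npz",**c)
print(s["position"],s["tcp_rot"],st(np.array(s["position"])*1000),s["opening"],s["wrist_force"])
for b in blobs(c["color"],"blue")[:2]: 
    r=rect(ray(c,b[:,0],.06)); print(cv2.boundingRect(b),r,st(r[:2]))
E
```

```text
[0.44518113 0.15630573 0.04305847] [ 3.14115615e+00 -4.73941059e-04  1.19147235e-01] [[-15.   33.3]] 0.05487432092180963 [-0.76097504 -0.90327264  5.11228234]
(222, 76, 192, 353) [473.6 161.  126.2  59.2   6. ] [[13.7 34.6]]
(0, 0, 154, 125) [535.2 242.2  51.3  26.9 -62.4] [[ 84.5 107.9]]
```

View pics/w6.png

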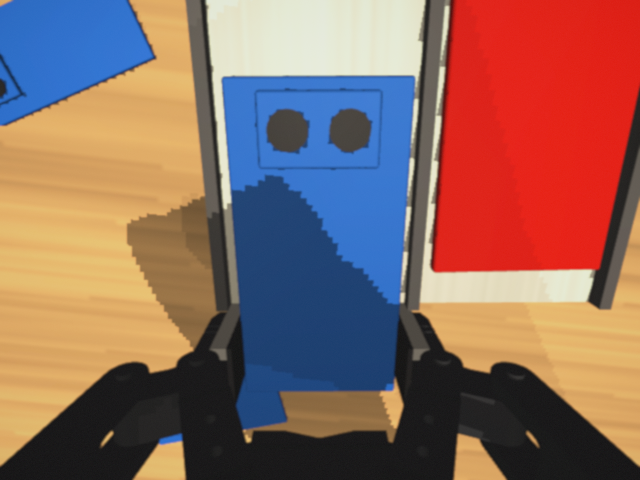

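The cover is gripped across its width (opening 55 mm), square in the lane, with its back edge at v≈76 and front at v≈391. I'll lift slowly.

drive_tool(
  steps=[
    {"hand":5.0,"translation":[0,0,-0.5],"turn":0},
    {"hand":5.0,"translation":[0,0,-1],"turn":0},
    {"hand":5.0,"translation":[0,0,-1.5],"turn":0},
    {"hand":5.0,"translation":[0,0,-2],"turn":0},
    {"hand":5.0,"translation":[0,0,-2],"turn":0},
    {"hand":5.0,"translation":[0,0,-1.5],"turn":0},
    {"hand":5.0,"translation":[0,0,-0.5],"turn":0},
    {"hand":5.0,"translation":[0,0,0],"turn":0},
    {"hand":5.0,"translation":[0,0,0],"turn":0},
  ],
)

```text
clock: 9.4
position: [0.4444, 0.1561, 0.132]
tcp_rot: [3.141, 0.001, 0.119]
wrist_force: [-0.7, 0.5, -0.3]
opening: 0.0551
```

```bash
python3 - <<'E'
from h import *
c=dict(np.load("w6.npz")); p=np.array([445.2,156.3]); 
Q=ray(c,[(223,76),(414,76),(242,391),(393,391)],.06)*1000; print("rel TCP before lift",(st(Q)-st(p)))
c,s=wrist(); np.savez("w7.npz",**c); cv2.imwrite("pics/w7.png",c["color"][:,:,::-1])
p=np.array(s["position"])*1000; print(p,s["tcp_rot"],s["opening"],s["wrist_force"],s["wrist_torque"])
f=240/np.tan(np.radians(c["vertical_fov"])/2)
def P3(u,v):
    d=np.median(c["range_z"][v-2:v+3,u-2:u+3]); return c["R"].T@(np.array([(u-c["cx"])/f*d,(v-c["cy"])/f*d,d])-c["t"])
for u,v in((235,85),(405,85),(320,200),(320,300),(320,370)): X=P3(u,v)*1000; print((st(X)-st(p))[0],X[2]-p[2])
b=max((b for b in blobs(c["color"],"blue")),key=lambda b:cv2.boundingRect(b)[3]); print(cv2.boundingRect(b))
E
```

```text
rel TCP before lift [[ 91.4  27.2]
 [ 91.4 -27.3]
 [-16.8  28.5]
 [-16.8 -27.8]]
[444.43583814 156.06533889 132.00380197] [3.14131398e+00 9.37553075e-04 1.19011601e-01] 0.05506079679634431 [-0.7281108   0.47110457 -0.2508432 ] [0.02273138 0.04162065 0.00619141]
[89.1 24.1] 15.846836288453233
[ 89.2 -25.1] 15.526122199166991
[55.4 -0.5] 15.927632243699094
[20.3 -0.5] 15.902523014402618
[-8.3 -0.6] 15.875379942730035
(224, 76, 189, 315)
```

View pics/w7.png

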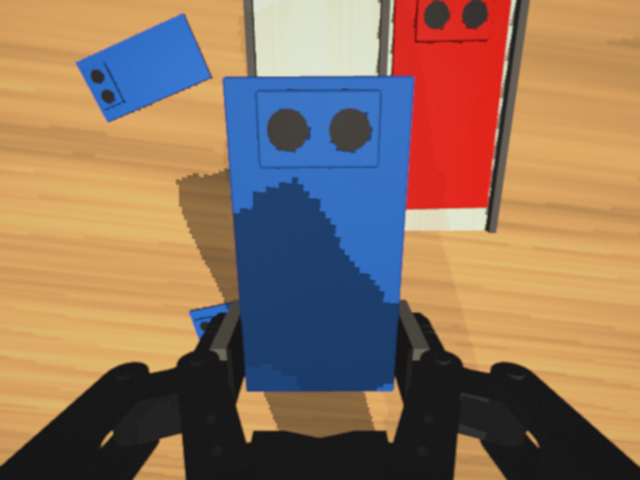

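The cover hangs level: its top is 16 mm above the TCP along the whole length. Its centre is 37 mm ahead of the TCP, and red is undisturbed. I'll carry it towards the block and stop 8 cm short to re-measure the green top.

drive_tool(
  steps=[
    {"hand":5.0,"translation":[0,1.5,0],"turn":0},
    {"hand":5.0,"translation":[-0.3,3,0],"turn":0},
    {"hand":5.0,"translation":[-0.4,4,0],"turn":0},
    {"hand":5.0,"translation":[-0.4,4,0],"turn":0},
    {"hand":5.0,"translation":[-0.4,4,0],"turn":0},
    {"hand":5.0,"translation":[-0.4,4,0],"turn":0},
    {"hand":5.0,"translation":[-0.4,4,0],"turn":0},
    {"hand":5.0,"translation":[-0.4,3,0],"turn":0},
    {"hand":5.0,"translation":[-0.3,2,0],"turn":0},
    {"hand":5.0,"translation":[0,0.5,0],"turn":0},
  ],
)

```text
clock: 10.45
position: [0.4497, -0.1476, 0.1315]
tcp_rot: [-3.141, 0.002, 0.115]
wrist_force: [0.7, 0.2, -0.6]
opening: 0.0545
```

drive_tool(
  steps=[
    {"hand":5.0,"translation":[0,0,0],"turn":0},
    {"hand":5.0,"translation":[0,0,0],"turn":0},
    {"hand":5.0,"translation":[0,0,0],"turn":0},
  ],
)

```text
clock: 10.75
position: [0.4509, -0.1435, 0.1325]
tcp_rot: [-3.141, 0.0, 0.122]
wrist_force: [0.9, 0.6, -0.3]
opening: 0.0548
```

```bash
python3 - <<'E'
from h import *
c,s=wrist(); np.savez("w8.npz",**c)
p=np.array(s["position"])*1000; print(p,s["tcp_rot"],s["opening"],s["joint_vel"])
for b in blobs(c["color"],"green"): print(cv2.boundingRect(b),rect(ray(c,b[:,0],.05)))
b=blobs(c["color"],"blue")[0]; print(cv2.boundingRect(b))
E
```

```text
[ 450.8946091  -143.50099265  132.46144442] [-3.14126116e+00  2.25863729e-04  1.21653700e-01] 0.05481655697979344 [ 0.00075532 -0.00132613  0.0040709  -0.00234963  0.00303768  0.00052326
  0.00077224]
(419, 139, 89, 112) [ 497.2 -220.9   65.1   44.4    6.9]
(223, 77, 190, 314)
```

drive_tool(
  steps=[
    {"hand":5.0,"translation":[0,1.5,0],"turn":0},
    {"hand":5.0,"translation":[-0.08,2.5,0],"turn":0},
    {"hand":5.0,"translation":[0,2.5,0],"turn":0},
    {"hand":5.0,"translation":[0,1.73,0],"turn":0},
    {"hand":5.0,"translation":[0,0,1],"turn":0},
    {"hand":5.0,"translation":[0,0,2],"turn":0},
    {"hand":5.0,"translation":[0,0,2],"turn":0},
    {"hand":5.0,"translation":[0,0,2],"turn":0},
    {"hand":5.0,"translation":[0,0,1],"turn":0},
    {"hand":5.0,"translation":[0,0,0],"turn":0},
  ],
)

```text
clock: 11.8
position: [0.4585, -0.2255, 0.0508]
tcp_rot: [-3.139, 0.003, 0.12]
wrist_force: [0.5, 0.3, -0.8]
opening: 0.0552
```

drive_tool(
  steps=[
    {"hand":5.0,"translation":[0,0,0],"turn":0},
    {"hand":5.0,"translation":[0,0,0],"turn":0},
    {"hand":5.0,"translation":[0,0,0],"turn":0},
  ],
)

```text
clock: 12.1
position: [0.4604, -0.2273, 0.0536]
tcp_rot: [3.14, -0.001, 0.119]
wrist_force: [0.1, 1.0, -0.3]
opening: 0.0549
```

drive_tool(
  steps=[
    {"hand":5.0,"translation":[0,-0.2,0],"turn":0},
    {"hand":5.0,"translation":[0,0,0.5],"turn":0},
    {"hand":5.0,"translation":[0,0,0.5],"turn":0},
    {"hand":5.0,"translation":[0,0,0.3],"turn":0},
    {"hand":5.0,"translation":[0,0,0],"turn":0},
    {"hand":5.0,"translation":[0,0,0],"turn":0},
    {"hand":5.0,"translation":[0,0,0],"turn":0},
  ],
)

```text
clock: 12.8
position: [0.4596, -0.225, 0.0397]
tcp_rot: [3.141, -0.0, 0.119]
wrist_force: [0.1, -0.0, -0.6]
opening: 0.0552
```

drive_tool(
  steps=[
    {"hand":5.0,"translation":[0,0,0.08],"turn":0},
    {"hand":5.0,"translation":[0,0,0.08],"turn":0},
    {"hand":5.0,"translation":[0,0,0],"turn":0},
    {"hand":5.0,"translation":[0,0,0],"turn":0},
    {"hand":5.0,"translation":[0,0,0],"turn":0},
  ],
)

```text
clock: 13.3
position: [0.4596, -0.2251, 0.0383]
tcp_rot: [3.141, -0.0, 0.119]
wrist_force: [-0.5, -1.1, 3.3]
opening: 0.055
```

drive_tool(
  steps=[
    {"hand":5.6,"translation":[0,0,0],"turn":0},
    {"hand":6.0,"translation":[0,0,0],"turn":0},
    {"hand":6.5,"translation":[0,0,0],"turn":0},
    {"hand":7.5,"translation":[0,0,0],"turn":0},
    {"hand":8.5,"translation":[0,0,0],"turn":0},
    {"hand":8.5,"translation":[0,0,0],"turn":0},
    {"hand":8.5,"translation":[0,0,0],"turn":0},
  ],
)

```text
clock: 14.0
position: [0.4595, -0.225, 0.038]
tcp_rot: [3.142, 0.0, 0.119]
wrist_force: [-0.8, -0.5, 0.3]
opening: 0.0849
```

```bash
python3 - <<'E'
from h import *
c,s=wrist(); p=np.array(s["position"])*1000; print(p,s["opening"],s["wrist_force"])
b=max(blobs(c["color"],"blue"),key=cv2.contourArea); print(cv2.boundingRect(b)); r=rect(ray(c,b[:,0],.055)); print(r)
E
```

```text
[ 459.46755051 -224.96266186   37.9621086 ] 0.08486337970944526 [-0.78262858 -0.48648519  0.25809099]
(223, 76, 191, 315)
[ 496.7 -220.8  108.    55.4    7.4]
```

The cover is released and centred at (496.7, -220.8), against the block's (497, -220.8). I'll rise, back off to the side, then check.

drive_tool(
  steps=[
    {"hand":8.5,"translation":[0,0,-1],"turn":0},
    {"hand":8.5,"translation":[0,0,-2],"turn":0},
    {"hand":8.5,"translation":[0,0,-4],"turn":0},
    {"hand":8.5,"translation":[0,0,-4],"turn":0},
    {"hand":8.5,"translation":[0,0,-4],"turn":0},
    {"hand":8.5,"translation":[0,3,-2],"turn":0},
    {"hand":8.5,"translation":[0,4,0],"turn":0},
    {"hand":8.5,"translation":[0,4,0],"turn":0},
    {"hand":8.5,"translation":[0,2,0],"turn":0},
    {"hand":8.5,"translation":[0,0,0],"turn":0},
  ],
)

```text
clock: 15.05
position: [0.4738, -0.3579, 0.2083]
tcp_rot: [3.14, 0.0, 0.114]
wrist_force: [-1.2, -0.5, -0.6]
opening: 0.0848
```

```bash
python3 - <<'E'
from h import *
from bench import imaging
t=imaging.read_camera("top"); s=imaging.read_camera("scene")
for n,c in(("top",t),("scene",s)):
    for k,z in(("blue",.055),("red",.06)):
        for b in blobs(c["color"],k)[:1]: print(n,k,rect(ray(c,b[:,0],z)))
a=s["color"][150:350,170:430,::-1]; b=t["color"][130:330,170:490,::-1]
b=cv2.resize(b,(400,250)); a=cv2.resize(a,(400,308))
cv2.imwrite("pics/end.png",np.hstack([a,cv2.copyMakeBorder(b,0,58,0,0,0)]))
E
```

```text
top blue [ 495.3 -219.7  107.6   58.1    6.8]
top red [537.4 102.3 104.8  50.3   8. ]
scene blue [586.4 301.2  67.8  35.5 -62.2]
scene red [537.2 101.7 109.8  57.    8. ]
```

View pics/end.png

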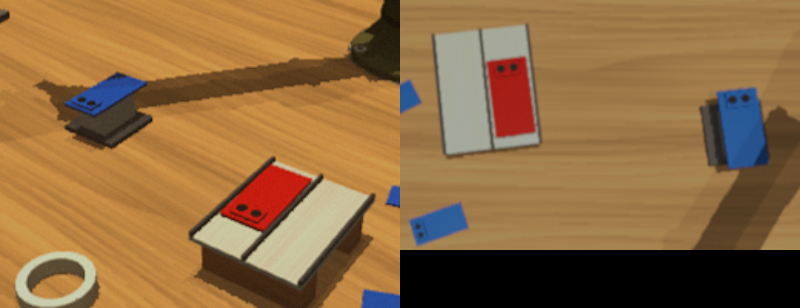

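The cover lies flat on the block with its bump up, and red is still in its lane.

```bash
python3 -c "
from bench import order; print(order.job_done())"
```

```text
the job is handed in; nothing more can be done
None
```

The blue cover is on the gluing block, bump up and lengthwise, and I handed the job in at about 15 s. I pushed it from behind until about 35 mm of its 110 mm stuck out, still flat. Then I gripped the overhanging part across its width, lifted it level, lowered it until it touched the block, and let go.

**Last checks**
- **Position:** the cover's centre was 0.3 mm from the block's centre by the wrist camera. The top camera puts it within about 1.5 mm of its own first reading of the block.
- **Yaw:** the wrist view gave 7.4° and the top view 6.8°, against the block's 6.9°. The difference is within the measuring error.
- **Red cover:** it stayed within about 1 mm of where it started.
- **Robot:** it was clear of everything, with the gripper open.

**Failed or disagreed**
- One move call was refused because its rows had no "turn" value. I sent it again with the value added.
- The final scene-camera blue measurement picked up a look-alike plate, so I left it out. The scene picture itself shows the cover flat on the block.
- The wrist and top cameras differed by about 2 mm on the stand's position, which is within the stated calibration.

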